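Swap the boxed-in tip cleaner for the dropper bottle in the caddy

TASK

The tip cleaner is boxed in between the blue flux can and the spray bottle in the wooden caddy: clear the can and the bottle onto the grey mat, then take the tip cleaner out and set it in the middle of the round cork coaster. Stand the amber dropper bottle on the freed middle place of the caddy, and put the can and the spray bottle back exactly where each of them stood. Keep everything upright and leave the two hot-air nozzles and all other things where they are.

Things in the scene. Friction and masses are not known exactly. Their poses are not given: they have to be found in the camera images.
- caddy: Wooden open trough, fixed; 88 (x) x 230 (y) x 43 mm high, inside 78 x 220, floor 5 mm above worktop. Origin: underside centre, y along the row. Three ring marks on the floor: middle (0, 0) and ends (y +70 and -70 mm). At the start the tip cleaner stands in the middle, can and spray bottle at the ends, either way round; the cleaner can only be gripped along the row, once both ends are empty.
- mat: Flat grey plastic mat fixed on the worktop, 140 (x) x 180 (y) x 3 mm, the side area for what is cleared away. Origin: underside centre, y along its longer side.
- coaster: Round cork coaster fixed on the worktop, diameter 90 mm, 4 mm thick. Origin: underside centre.
- flux_can: Blue flux tin with a white lid, upright cylinder of diameter 54 mm, height 94 mm, 0.13 kg. Origin: centre of the underside, z up.
- spray_bottle: Light blue spray bottle with a white finger pump, upright, round body of diameter 47 mm up to 48 mm high, tapering to 45 mm at 72 mm and then to a shoulder; pump of diameter 25 mm from 88 to 110 mm (small spout on one side at 112 mm), height 120 mm, 0.16 kg. Origin: centre of the underside, z up.
- tip_cleaner: Black round cup with brass wool (soldering tip cleaner), diameter 62 mm, height 41 mm, 0.17 kg. Origin: centre of the underside, z up.
- dropper: Small amber bottle with black dropper cap, standing on the worktop near the robot's side of the caddy; body diameter 29 mm up to 50 mm, cap diameter about 20 mm, height 81 mm, 0.05 kg. Origin: centre of the underside, z up.
- nozzle_a: Grey-brown hot-air nozzle (cone on a 30 mm round flange, 34 mm high), loose bystander to the right of the caddy. Origin: centre of the underside.
- nozzle_b: The second hot-air nozzle (cone on a 30 mm round flange, 34 mm high), loose bystander to the left of the caddy. Origin: centre of the underside.

How it is judged:
By the outcome, as a careful person would: the job done as asked, in the order asked, and still so for the second after the job is handed in, with the robot touching nothing.
It also fails if it takes over 122 s, if anything falls off the work surface, if the arm or the gripper's body presses on something with over 40 N, if the wrist force passes 120 N, or if a joint passes its speed limit or range.

ROBOT

A 6-joint arm with a two-finger parallel gripper is mounted at the origin on a cart in front of the work surface, level with it; the furniture and walls round the work are solid. World frame = base frame: x ahead of the robot, y to its left, z up, the work surface at z = 0. Lengths are in m, angles in degrees, forces in N, time in s.
With the tool pointing down it reaches from about 0.35 to 0.875 m from the base axis. Payload 4.2 kg.
Tool frame: the origin (TCP) lies on the centre line of the jaws, within the pads' length; the fingertips stand 17 mm ahead of it and the grasp point (between the pads) lies 2 mm behind it; z points along the fingers, y is the direction in which the jaws open and shut (so a half turn about z gives the same grasp; the last joint's range is limited). The gripper opens to 87 mm and grips with 3 to 60 N. Pads are 19 mm wide; open, the fingers measure 117 mm over their backs; the gripper's body (75 mm by 190 mm) begins 51 mm behind the grasp point.
Start: joints at [88.384, 22.042, 0.453, 0, -68.411, -14.817], TCP at [0.177, 0.599, 0.24] pointing down, gripper open.
Joint ranges: [-179.83, 179.83], [-69.29, 118.12], [-61.27, 80.66], [-181.25, 117.63], [-171.15, -9.14], [-177.46, 177.46]. Speed limits (degrees/s): [159.86, 159.86, 180, 180, 180, 180].

INTERFACE

Orientations are given as a 3x3 rotation matrix whose columns are the frame's x, y, z axes.
In Python, from station import * gives the robot as it stands.
- The arm moves only by the tool play_rows, never from a script. Its argument "targets" is a list that holds one entry, the list of rows, each a list of 5 numbers: the closure, from 0 (fully open) to 1 (shut), then the shift along the world's x, y, z in m, then the turn about the world's z in rad. In form: [[[gripper, x, y, z, twist], ...]]. A call has 1 to 5 rows; each row is the pose to reach, as a shift and turn from the pose commanded when the call began; what a row does not reach only later rows make up. A row lasts 1/12 s, in which the tool goes at most 41.7 mm and 7.16 degrees, less where a joint would pass 70% of its speed; a pose out of reach is approached as far as the arm can. A call with a gripper value outside its range is refused whole. The fingers move at their own pace and stop on an object; the grip force is fixed at half the most. Time passes only in rows, so rows that repeat a pose let the fingers close. It gives the time, the measured TCP pose, the force and the opening at its end, in the units of the state.
- sense(): the state, without advancing time (a new reading comes with each control period).
- capture(name): name is "scene" or "top" or "wrist"; returns the picture (400x640x3 uint8, blue, green, red); there is no depth.
- get_calibration(name): a dict with "camera_matrix" (3x3 intrinsics, pixels), "T" (4x4, takes a point from camera to world coordinates). Camera axes: x right, y up, looking along -z (the intrinsics and any distortion apply to the point x, -y, -z); pixel columns grow to the right and rows downward; lengths in m; the calibration is good to about 2 mm. The wrist camera is an equidistant fisheye: a pixel r from the principal point sees the ray r / f radians off the axis. A picture is of the moment at which its call begins: read the wrist's pose just before it. get_calibration takes no time and is no camera call; for the wrist camera it gives the pose at the moment of the call.
- finish_job(): hands the job in, once; it reports no verdict.
The state is a dict: "time_s": time; "joints": joint angles; "joint_velocities": joint speeds; "effort": joint torques, N m; "tcp_pos": TCP position; "ee_rot": TCP orientation; "wrist_force": force on the tool from outside, world axes, zero at the start; "moment": the same for the moment, N m; "gripper_width": opening from 0.0 (shut) to 1.0 (fully open).
Only numpy, scipy, OpenCV 4.12 (cv2) and the standard library are available. Lean on these libraries where they do the work, as an engineer would, in place of code of your own. Each camera call takes 0.05 s, during which the arm holds its last target. There are 200 camera calls.

## Working session

There is one attempt and no reset: what is moved stays moved. The work goes in short steps, Python scripts to look and compute and a tool call to move; the robot and the scene stay as the last step left them, time stands still between calls to the robot, and variables do not carry over. Pictures are saved under pics/ and viewed, on a budget of 14 in all, crops included, one or two more only if the job needs it, and the job is handed in when it is done.

Besides the shell and the picture viewer there is one more tool, called after ">>>" by a JSON object that holds its "name" and its "arguments". play_rows: Moves the arm, as the interface text tells. Its arguments: {"type":"object","properties":{"targets":{"type":"array","items":{"type":"array","items":{"type":"array","items":{"type":"number"}}}}},"required":["targets"]}

```bash
mkdir -p pics; ls
python3 - <<'E'
from station import *
import cv2,numpy as np
print(sense())
for n in("scene","top"):
    cv2.imwrite(f"pics/{n}0.png",capture(n)); c=get_calibration(n); print(n,{k:np.round(v,4).tolist() if not isinstance(v,str) else v for k,v in c.items()})
E
```

```text
pics
{'time_s': 0.0, 'joints': array([ 8.83845158e+01,  2.20901597e+01,  3.79322466e-01, -2.78773860e-02,
       -6.84127179e+01, -1.48168117e+01]), 'joint_velocities': array([-0.05923976,  0.12484668,  0.0138423 , -0.06312758,  0.03787306,
        0.02466249]), 'effort': array([ 8.53989768e-04, -3.90668929e+01,  1.87403744e+01,  4.21994895e+00,
        1.10335060e-02, -1.87508467e-04]), 'tcp_pos': array([0.17662395, 0.59892356, 0.23846568]), 'ee_rot': array([[ 9.59103912e-01, -2.83053746e-01, -5.13037475e-04],
       [-2.83054188e-01, -9.59101525e-01, -2.14278979e-03],
       [ 1.14469652e-04,  2.20037547e-03, -9.99997573e-01]]), 'wrist_force': array([ 0.19217375, -0.46754685,  0.49881718]), 'moment': array([-0.01670019,  0.03562309,  0.01353951]), 'gripper_width': 1.0033330831723548}
scene {'camera_matrix': [[459.0825, 0.0, 325.4061], [0.0, 459.0825, 200.5668], [0.0, 0.0, 1.0]], 'T': [[0.5582, 0.5349, -0.6342, -0.0846], [-0.8294, 0.3392, -0.4439, -0.383], [-0.0223, 0.7738, 0.633, 0.6766], [0.0, 0.0, 0.0, 1.0]]}
top {'camera_matrix': [[441.2038, 0.0, 324.3416], [0.0, 441.2038, 199.5149], [0.0, 0.0, 1.0]], 'T': [[-0.0139, 0.9892, -0.1456, 0.4157], [-0.9997, -0.017, -0.0201, 0.0451], [-0.0224, 0.1453, 0.9891, 1.1193], [0.0, 0.0, 0.0, 1.0]]}
```

View pics/scene0.png

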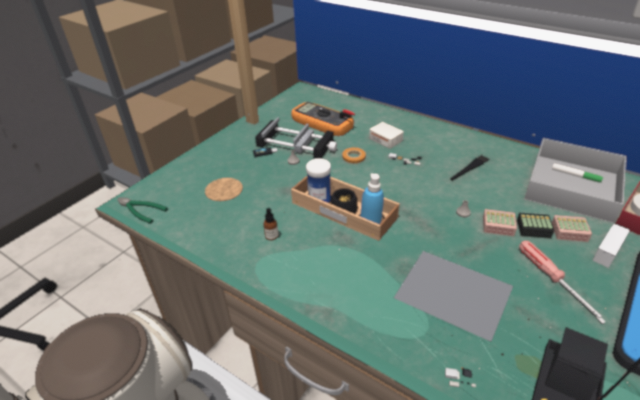

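View pics/top0.png

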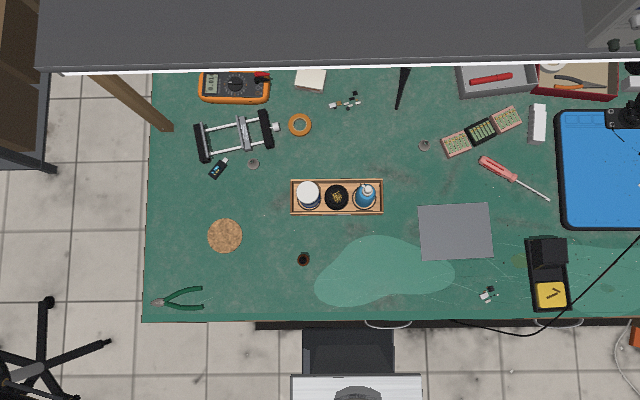

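```bash
cat > h.py <<'E'
from station import *
import cv2,numpy as np
def proj(n,P,c=None):
    c=c or get_calibration(n);T=np.linalg.inv(c["T"]);p=T[:3,:3]@np.asarray(P,float)+T[:3,3]
    v=np.array([p[0],-p[1],-p[2]]);K=c["camera_matrix"]
    if n=="wrist":
        r=np.hypot(v[0],v[1]);th=np.arctan2(r,v[2]);v=np.array([v[0]/r*th,v[1]/r*th,1])
        return (K@v)[:2]
    return (K@v)[:2]/v[2]
def ray(n,uv,z,c=None):
    c=c or get_calibration(n);K=c["camera_matrix"];a=(uv[0]-K[0,2])/K[0,0];b=(uv[1]-K[1,2])/K[1,1]
    if n=="wrist":
        th=np.hypot(a,b);s=np.sin(th)/max(th,1e-9);v=np.array([a*s,b*s,np.cos(th)])
    else: v=np.array([a,b,1.])
    d=c["T"][:3,:3]@np.array([v[0],-v[1],-v[2]]);o=c["T"][:3,3]
    return o+d*(z-o[2])/d[2]
E
python3 - <<'E'
from h import *
print(proj("top",[.177,.599,.24]),proj("top",[0,0,0.1]))
im=cv2.imread("pics/top0.png")
cv2.imwrite("pics/c1.png",cv2.resize(im[165:275,200:360],None,fx=5,fy=5,interpolation=cv2.INTER_CUBIC))
im2=cv2.imread("pics/scene0.png")
cv2.imwrite("pics/c2.png",cv2.resize(im2[130:250,250:410],None,fx=5,fy=5,interpolation=cv2.INTER_CUBIC))
c=get_calibration("wrist");print(c["T"],c["camera_matrix"]); cv2.imwrite("pics/w0.png",capture("wrist"))
E
```

```text
[ 47.60901421 394.16604092] [358.66997613 459.8159972 ]
[[-0.28192788  0.93007612  0.23553148  0.24002601]
 [-0.95943227 -0.27394689 -0.06665455  0.58153985]
 [ 0.00252931 -0.24476827  0.96957831  0.38365462]
 [ 0.          0.          0.          1.        ]] [[309.70691629   0.         320.77798769]
 [  0.         309.70691629 202.88822179]
 [  0.           0.           1.        ]]
```

View pics/c1.png

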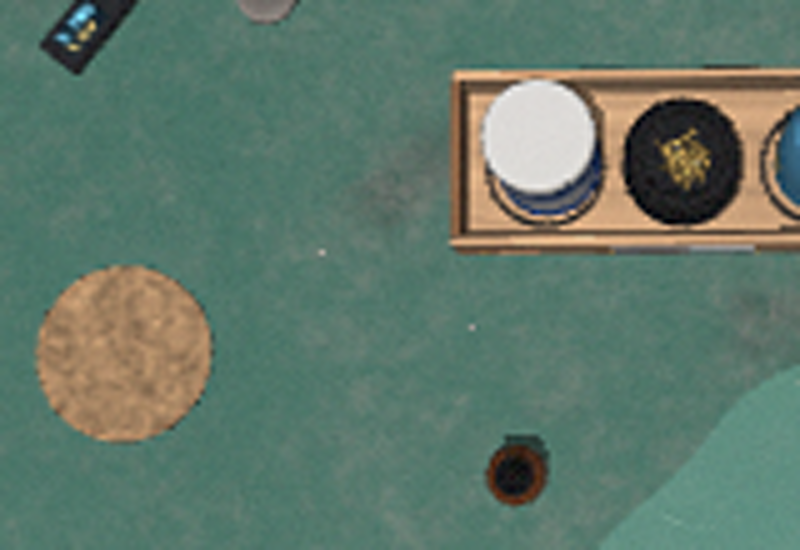

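View pics/c2.png

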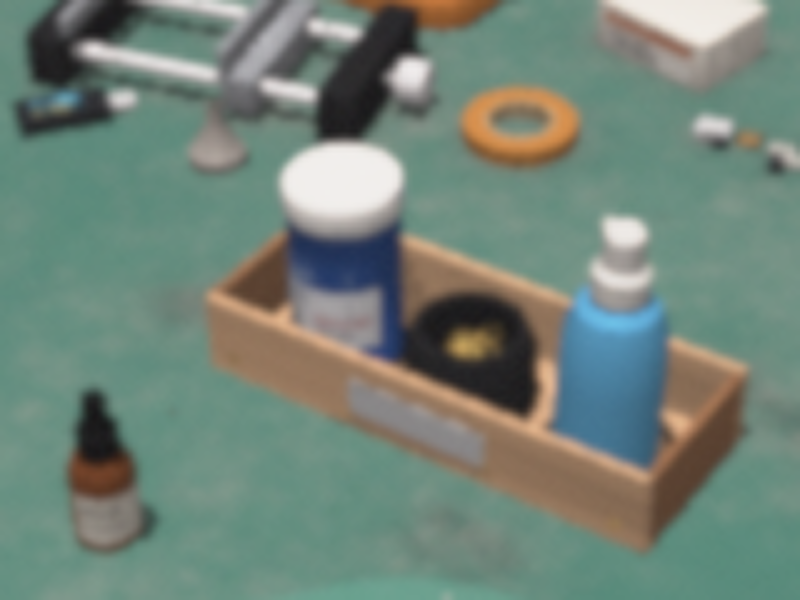

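Run:
```python
from h import *
c=lambda u,v:((u+.5)/5-.5+200,(v+.5)/5-.5+165)
np.set_printoptions(precision=4,suppress=True)
for n,uv,z in [("can",c(539,137),.099),("clean",c(683,162),.046),("coast",c(125,353),.004),("drop",c(516,474),.081),("drop55",c(516,473),.055),("cadL1",c(452,70),.043),("cadL2",c(450,246),.043),("cadR1",(383,179),.043),("cadR2",(382,213.5),.043)]+[("mat",p,.003) for p in [(417,205),(488,202),(495,257),(422,261)]]+[("na",(424,145),.01),("nb",(253,163),.01),("pump?",(366,188),.118)]:
    print(n,ray("top",uv,z)[:2])
k=lambda u,v:((u+.5)/5-.5+250,(v+.5)/5-.5+130)
for n,uv,z in [("can",k(342,181),.099),("clean",k(476,337),.046),("drop",k(93,395),.081),("cadFL",k(209,294),.043),("cadBL?",k(280,232),.043),("cadFR",k(650,486),.043),("cadBR",k(747,371),.043),("spray top",k(626,228),.123)]: print("s",n,ray("scene",uv,z)[:2])
im=cv2.imread("pics/top0.png")
a=cv2.resize(im[165:225,280:400],None,fx=6,fy=6,interpolation=cv2.INTER_CUBIC)
cv2.imwrite("pics/c3.png",np.vstack([a[:, :640],cv2.resize(cv2.imread("pics/w0.png"),(640,400))])[:600] if 0 else a)
```

```text
can [0.5844 0.1054]
clean [0.5795 0.0377]
coast [0.4927 0.3223]
drop [0.4281 0.1185]
drop55 [0.4289 0.1203]
cadL1 [0.6282 0.1517]
cadL2 [0.5401 0.1529]
cadR1 [ 0.623  -0.0789]
cadR2 [ 0.5372 -0.0736]
mat [ 0.5619 -0.1675]
mat [ 0.5666 -0.3469]
mat [ 0.4282 -0.3549]
mat [ 0.4209 -0.1736]
na [ 0.7165 -0.191 ]
nb [0.6775 0.2506]
pump? [ 0.5882 -0.0306]
s can [0.5853 0.1029]
s clean [0.5802 0.0302]
s drop [0.4292 0.1177]
s cadFL [0.5451 0.1504]
s cadBL? [0.6006 0.151 ]
s cadFR [ 0.5394 -0.0787]
s cadBR [ 0.6259 -0.0786]
s spray top [ 0.5915 -0.0343]
```

View pics/c3.png

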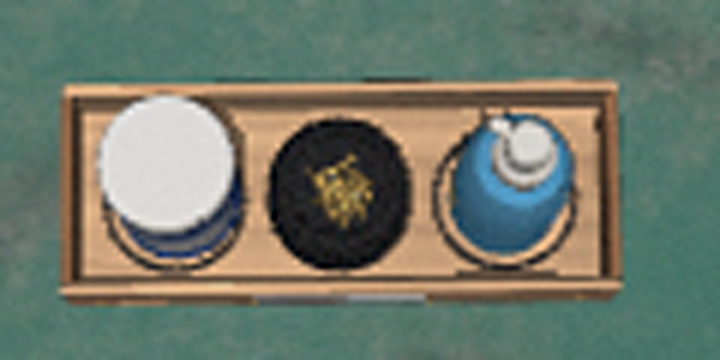

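>>> {"name": "play_rows", "arguments": {"targets": [[[0,0.02,-0.025,0,-0.064],[0,0.04,-0.05,0,-0.128],[0,0.06,-0.075,0,-0.192],[0,0.08,-0.1,0,-0.257],[0,0.102,-0.124,0,-0.321]]]}}

```text
time_s: 0.57
tcp_pos: [0.2791, 0.4739, 0.2393]
ee_rot: [[0.819, -0.573, -0.0], [-0.573, -0.819, -0.001], [0.0, 0.001, -1.0]]
wrist_force: [0.1, 0.7, -0.2]
gripper_width: 1.0
```

>>> {"name": "play_rows", "arguments": {"targets": [[[0,0.02,-0.025,0,-0.064],[0,0.04,-0.05,0,-0.128],[0,0.06,-0.075,0,-0.192],[0,0.08,-0.1,0,-0.257],[0,0.102,-0.124,0,-0.321]]]}}

```text
time_s: 0.98
tcp_pos: [0.3812, 0.3498, 0.2395]
ee_rot: [[0.596, -0.803, -0.0], [-0.803, -0.596, -0.0], [-0.0, 0.0, -1.0]]
wrist_force: [0.8, -0.5, -0.4]
gripper_width: 1.005
```

>>> {"name": "play_rows", "arguments": {"targets": [[[0,0.02,-0.025,0,-0.064],[0,0.04,-0.05,0,-0.128],[0,0.06,-0.075,0,-0.192],[0,0.08,-0.1,0,-0.257],[0,0.102,-0.124,0,-0.321]]]}}

```text
time_s: 1.4
tcp_pos: [0.4831, 0.2259, 0.2395]
ee_rot: [[0.313, -0.95, -0.0], [-0.95, -0.313, -0.0], [-0.0, 0.0, -1.0]]
wrist_force: [0.3, 1.7, -0.6]
gripper_width: 0.997
```

>>> {"name": "play_rows", "arguments": {"targets": [[[0,0.02,-0.025,0,-0.064],[0,0.04,-0.05,0,-0.128],[0,0.06,-0.075,0,-0.192],[0,0.08,-0.1,0,-0.257],[0,0.102,-0.124,0,-0.321]]]}}

```text
time_s: 1.82
tcp_pos: [0.5852, 0.1019, 0.2393]
ee_rot: [[-0.003, -1.0, -0.001], [-1.0, 0.003, -0.0], [0.0, 0.001, -1.0]]
wrist_force: [0.2, -0.3, 0.2]
gripper_width: 0.998
```

Run:
```python
from h import *
s=sense();print(s["time_s"],s["tcp_pos"],s["ee_rot"],s["joints"])
import pickle
c=get_calibration("wrist");pickle.dump(c,open("w1.pkl","wb"));cv2.imwrite("pics/w1.png",capture("wrist"))
```

```text
1.8167 [0.5851505  0.10189773 0.23934174] [[-3.37898051e-03 -9.99993995e-01 -7.69197824e-04]
 [-9.99994290e-01  3.37901898e-03 -4.87279380e-05]
 [ 5.13267794e-05  7.69028781e-04 -9.99999703e-01]] [ 2.54774201e+01  1.90539296e+01 -4.07750300e+00 -1.78688382e-02
 -6.69095554e+01 -2.56640092e+01]
```

View pics/w1.png

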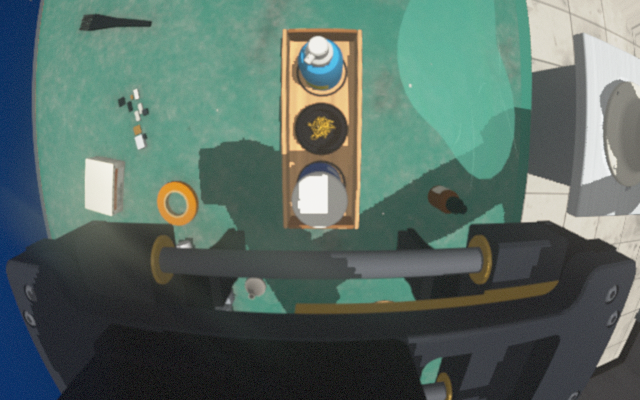

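Run:
```python
from h import *
import pickle;c=pickle.load(open("w1.pkl","rb"))
for n,uv,z in [("can",(319.5,200.5),.099),("clean",(321,128),.046),("c",(282,29),.043),("c",(362,30),.043),("c",(284,226),.043),("c",(358.5,228),.043),("pump",(319,46),.122),("spraybase",(321,70),.04),("dropcap",(457,207),.078)]: print(n,ray("wrist",uv,z,c)[:2])
print(ray("top",(368.3-.4+.0,188.8),.125), [proj("wrist",p,c) for p in ([.585,.104,.099],[.4287,.1185,.081])])
```

```text
can [0.58564704 0.10604579]
clean [0.58400448 0.03817551]
c [ 0.62684227 -0.07576076]
c [ 0.53842301 -0.07449964]
c [0.62738294 0.15019385]
c [0.54039051 0.15288209]
pump [ 0.58563934 -0.03326597]
spraybase [ 0.58385344 -0.02699563]
dropcap [0.43514669 0.118682  ]
[ 0.5850996  -0.03438463  0.125     ] [array([320.17641755, 198.39957958]), array([463.25972586, 207.50645491])]
```

>>> {"name": "play_rows", "arguments": {"targets": [[[0,0,0.001,-0.03,0],[0,0,0.002,-0.06,0],[0,0,0.002,-0.09,0],[0,0,0.002,-0.115,0],[0,0,0.002,-0.135,0]]]}}

```text
time_s: 2.28
tcp_pos: [0.5835, 0.105, 0.1019]
ee_rot: [[-0.0, -1.0, -0.003], [-1.0, 0.0, -0.001], [0.001, 0.003, -1.0]]
wrist_force: [0.1, 0.3, 0.0]
gripper_width: 0.991
```

>>> {"name": "play_rows", "arguments": {"targets": [[[0,0,0,-0.015,0],[0,0,0,-0.028,0],[0,0,0,-0.035,0],[0,0,0,-0.035,0],[0.2,0,0,-0.035,0]]]}}

```text
time_s: 2.7
tcp_pos: [0.5848, 0.1056, 0.0696]
ee_rot: [[0.0, -1.0, -0.0], [-1.0, -0.0, -0.0], [0.0, 0.0, -1.0]]
wrist_force: [0.3, -0.7, 0.7]
gripper_width: 0.972
```

>>> {"name": "play_rows", "arguments": {"targets": [[[1,0,0,0,0],[1,0,0,0,0],[1,0,0,0,0],[1,0,0,0,0],[1,0,0,0,0]]]}}

```text
time_s: 3.12
tcp_pos: [0.5851, 0.1056, 0.0701]
ee_rot: [[0.0, -1.0, 0.001], [-1.0, -0.0, 0.001], [-0.001, -0.001, -1.0]]
wrist_force: [1.5, 0.5, 0.0]
gripper_width: 0.633
```

>>> {"name": "play_rows", "arguments": {"targets": [[[1,0,0,0,0],[1,0,0,0,0],[1,0,0,0,0],[1,0,0,0,0],[1,0,0,0,0]]]}}

```text
time_s: 3.53
tcp_pos: [0.5853, 0.1056, 0.07]
ee_rot: [[0.0, -1.0, 0.001], [-1.0, -0.0, 0.0], [-0.0, -0.001, -1.0]]
wrist_force: [0.6, -0.2, 3.1]
gripper_width: 0.615
```

>>> {"name": "play_rows", "arguments": {"targets": [[[1,0,0,0.01,0],[1,0,0,0.03,0],[1,0,0,0.06,0],[1,0,0,0.1,0],[1,0,0,0.14,0]]]}}

```text
time_s: 3.95
tcp_pos: [0.5831, 0.1049, 0.2098]
ee_rot: [[-0.0, -1.0, -0.005], [-1.0, 0.0, -0.001], [0.001, 0.005, -1.0]]
wrist_force: [0.8, 0.4, -1.2]
gripper_width: 0.613
```

>>> {"name": "play_rows", "arguments": {"targets": [[[1,0,0,0,0],[1,-0.006,-0.02,0,0],[1,-0.014,-0.05,0,0],[1,-0.023,-0.08,0,0],[1,-0.031,-0.11,0,0]]]}}

```text
time_s: 4.37
tcp_pos: [0.5521, -0.0055, 0.209]
ee_rot: [[0.001, -1.0, -0.002], [-1.0, -0.001, 0.0], [-0.0, 0.002, -1.0]]
wrist_force: [0.3, 0.6, -2.4]
gripper_width: 0.613
```

>>> {"name": "play_rows", "arguments": {"targets": [[[1,-0.009,-0.03,0,0],[1,-0.017,-0.06,0,0],[1,-0.026,-0.09,0,0],[1,-0.034,-0.12,0,0],[1,-0.043,-0.15,0,0]]]}}

```text
time_s: 4.78
tcp_pos: [0.5093, -0.1557, 0.2091]
ee_rot: [[-0.0, -1.0, -0.002], [-1.0, 0.0, 0.001], [-0.001, 0.002, -1.0]]
wrist_force: [0.4, 0.1, -1.7]
gripper_width: 0.616
```

>>> {"name": "play_rows", "arguments": {"targets": [[[1,-0.009,-0.03,0,0],[1,-0.014,-0.05,0,0],[1,-0.017,-0.06,0,0],[1,-0.017,-0.06,0,0],[1,-0.017,-0.06,-0.02,0]]]}}

```text
time_s: 5.2
tcp_pos: [0.4959, -0.2154, 0.1929]
ee_rot: [[-0.0, -1.0, 0.008], [-1.0, 0.0, -0.002], [0.002, -0.008, -1.0]]
wrist_force: [1.1, -0.5, -0.5]
gripper_width: 0.612
```

>>> {"name": "play_rows", "arguments": {"targets": [[[1,0,0,-0.03,0],[1,0,0,-0.06,0],[1,0,0,-0.085,0],[1,0,0,-0.105,0],[1,0,0,-0.112,0]]]}}

```text
time_s: 5.62
tcp_pos: [0.4916, -0.213, 0.0742]
ee_rot: [[0.0, -1.0, -0.007], [-1.0, -0.0, 0.002], [-0.002, 0.007, -1.0]]
wrist_force: [-0.3, -0.3, -1.9]
gripper_width: 0.618
```

Run:
```python
from h import *
s=sense();print(s["time_s"],s["tcp_pos"],s["gripper_width"],s["wrist_force"])
im=capture("top");cv2.imwrite("pics/t2.png",cv2.resize(im[150:280,280:510],None,fx=3,fy=3,interpolation=cv2.INTER_CUBIC))
```

```text
5.6167 [ 0.49159958 -0.2130365   0.07421546] 0.6180804972687501 [-0.26838319 -0.26870321 -1.94972887]
```

View pics/t2.png

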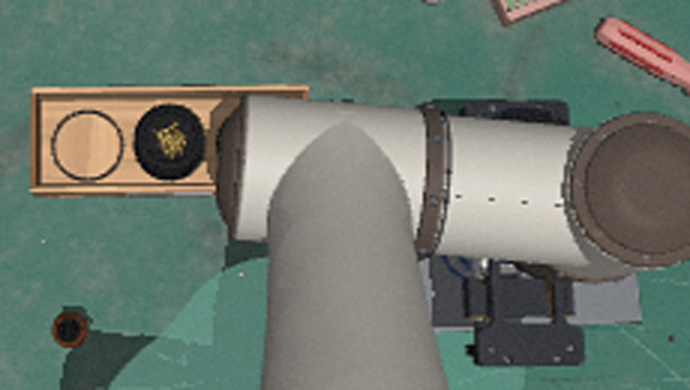

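>>> {"name": "play_rows", "arguments": {"targets": [[[1,0,0,-0.004,0],[1,0,0,-0.007,0],[1,0,0,-0.009,0],[1,0,0,-0.0098,0],[1,0,0,-0.0098,0]]]}}

```text
time_s: 6.08
tcp_pos: [0.4941, -0.2146, 0.0684]
ee_rot: [[-0.0, -1.0, 0.001], [-1.0, 0.0, -0.0], [0.0, -0.001, -1.0]]
wrist_force: [0.9, -0.7, -1.9]
gripper_width: 0.618
```

>>> {"name": "play_rows", "arguments": {"targets": [[[1,0,0,0,0],[1,0,0,0,0],[0.3,0,0,0,0],[0,0,0,0,0],[0,0,0,0,0]]]}}

```text
time_s: 6.5
tcp_pos: [0.4941, -0.2147, 0.0682]
ee_rot: [[0.0, -1.0, 0.001], [-1.0, -0.0, -0.0], [0.0, -0.001, -1.0]]
wrist_force: [-0.1, -0.5, 0.3]
gripper_width: 0.762
```

>>> {"name": "play_rows", "arguments": {"targets": [[[0,0,0,0,0],[0,0,0,0,0],[0,0,0,0,0],[0,0,0,0,0],[0,0,0,0.01,0]]]}}

```text
time_s: 6.92
tcp_pos: [0.4923, -0.2142, 0.0763]
ee_rot: [[-0.001, -1.0, -0.004], [-1.0, 0.001, 0.001], [-0.001, 0.004, -1.0]]
wrist_force: [0.6, 0.1, -0.3]
gripper_width: 0.991
```

>>> {"name": "play_rows", "arguments": {"targets": [[[0,0,0,0.02,0],[0,0,0,0.05,0],[0,0,0,0.085,0],[0,0,0,0.12,0],[0,0,0,0.14,0]]]}}

```text
time_s: 7.33
tcp_pos: [0.4952, -0.2151, 0.223]
ee_rot: [[0.001, -1.0, 0.007], [-1.0, -0.001, -0.002], [0.002, -0.007, -1.0]]
wrist_force: [0.6, 0.3, 0.0]
gripper_width: 0.999
```

>>> {"name": "play_rows", "arguments": {"targets": [[[0,0.007,0.015,0,0],[0,0.022,0.045,0,0],[0,0.037,0.075,0,0],[0,0.052,0.105,0,0],[0,0.067,0.135,0,0]]]}}

```text
time_s: 7.75
tcp_pos: [0.5611, -0.0783, 0.2189]
ee_rot: [[-0.0, -1.0, 0.001], [-1.0, 0.0, 0.0], [-0.0, -0.001, -1.0]]
wrist_force: [0.5, -0.0, 0.0]
gripper_width: 0.998
```

>>> {"name": "play_rows", "arguments": {"targets": [[[0,0.013,0.026,0,0],[0,0.02,0.041,0,0],[0,0.023,0.0465,0,0],[0,0.023,0.0465,0,0],[0,0.023,0.0465,0,0]]]}}

```text
time_s: 8.17
tcp_pos: [0.5833, -0.0336, 0.2179]
ee_rot: [[-0.0, -1.0, -0.001], [-1.0, 0.0, -0.0], [0.0, 0.001, -1.0]]
wrist_force: [0.7, -0.4, 0.1]
gripper_width: 0.996
```

Run:
```python
from h import *
s=sense();print(s["time_s"],s["tcp_pos"],s["gripper_width"])
c=get_calibration("wrist");im=capture("wrist")
print([proj("wrist",p,c).round(1).tolist() for p in ([.584,-.034,.005],[.584,-.034,.125],[.494,-.215,.097],[.4287,.1185,.081])])
cv2.imwrite("pics/w3.png",im)
```

```text
8.1667 [ 0.58329103 -0.03356485  0.21785457] 0.9960090670271643
[[319.5, 182.1], [319.0, 209.1], [419.5, 5.6], [450.4, 322.8]]
```

View pics/w3.png

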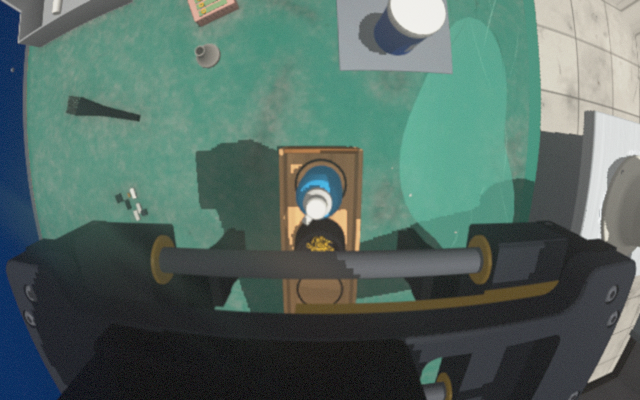

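>>> {"name": "play_rows", "arguments": {"targets": [[[0,0,0,-0.02,0],[0,0,0,-0.05,0],[0,0,0,-0.08,0],[0,0,0,-0.105,0],[0,0,0,-0.12,0]]]}}

```text
time_s: 8.63
tcp_pos: [0.5814, -0.0349, 0.0951]
ee_rot: [[-0.003, -1.0, -0.005], [-1.0, 0.003, -0.0], [0.0, 0.005, -1.0]]
wrist_force: [-0.1, -0.3, -0.5]
gripper_width: 1.0
```

>>> {"name": "play_rows", "arguments": {"targets": [[[0,0,0,-0.012,0],[0,0,0,-0.02,0],[0,0,0,-0.022,0],[0,0,0,-0.022,0],[0,0,0,-0.022,0]]]}}

```text
time_s: 9.05
tcp_pos: [0.5843, -0.0335, 0.0767]
ee_rot: [[-0.0, -1.0, 0.002], [-1.0, 0.0, 0.0], [-0.0, -0.002, -1.0]]
wrist_force: [0.4, 0.2, -0.2]
gripper_width: 1.002
```

>>> {"name": "play_rows", "arguments": {"targets": [[[1,0,0,0,0],[1,0,0,0,0],[1,0,0,0,0],[1,0,0,0,0],[1,0,0,0,0]]]}}

```text
time_s: 9.47
tcp_pos: [0.5839, -0.0329, 0.076]
ee_rot: [[0.0, -1.0, 0.001], [-1.0, -0.0, 0.0], [-0.0, -0.001, -1.0]]
wrist_force: [0.4, -0.5, 0.1]
gripper_width: 0.709
```

>>> {"name": "play_rows", "arguments": {"targets": [[[1,0,0,0,0],[1,0,0,0,0],[1,0,0,0,0],[1,0,0,0,0],[1,0,0,0,0]]]}}

```text
time_s: 9.88
tcp_pos: [0.584, -0.033, 0.0758]
ee_rot: [[0.0, -1.0, 0.001], [-1.0, -0.0, -0.0], [0.0, -0.001, -1.0]]
wrist_force: [0.2, -0.7, -0.6]
gripper_width: 0.511
```

>>> {"name": "play_rows", "arguments": {"targets": [[[1,0,0,0,0],[1,0,0,0,0],[1,0,0,0.005,0],[1,0,0,0.015,0],[1,0,0,0.03,0]]]}}

```text
time_s: 10.3
tcp_pos: [0.5822, -0.0332, 0.1049]
ee_rot: [[-0.0, -1.0, -0.005], [-1.0, 0.0, -0.0], [0.0, 0.005, -1.0]]
wrist_force: [-0.2, 0.1, -2.3]
gripper_width: 0.513
```

>>> {"name": "play_rows", "arguments": {"targets": [[[1,0,0,0.02,0],[1,0,0,0.05,0],[1,0,0,0.08,0],[1,0,0,0.105,0],[1,0,0,0.11,0]]]}}

```text
time_s: 10.72
tcp_pos: [0.586, -0.033, 0.2218]
ee_rot: [[0.001, -1.0, 0.01], [-1.0, -0.001, 0.001], [-0.0, -0.01, -1.0]]
wrist_force: [1.0, 0.1, -1.6]
gripper_width: 0.507
```

>>> {"name": "play_rows", "arguments": {"targets": [[[1,0,0,0,0],[1,-0.005,-0.015,0,0],[1,-0.014,-0.042,0,0],[1,-0.024,-0.071,0,0],[1,-0.034,-0.1,0,0]]]}}

```text
time_s: 11.13
tcp_pos: [0.5476, -0.134, 0.2133]
ee_rot: [[0.001, -1.0, -0.005], [-1.0, -0.001, 0.001], [-0.001, 0.005, -1.0]]
wrist_force: [1.2, -0.6, -1.9]
gripper_width: 0.51
```

>>> {"name": "play_rows", "arguments": {"targets": [[[1,-0.01,-0.03,0,0],[1,-0.02,-0.06,0,0],[1,-0.03,-0.09,0,0],[1,-0.04,-0.12,0,0],[1,-0.049,-0.147,0,0]]]}}

```text
time_s: 11.55
tcp_pos: [0.4982, -0.2815, 0.2133]
ee_rot: [[-0.001, -1.0, -0.005], [-1.0, 0.001, 0.002], [-0.002, 0.005, -1.0]]
wrist_force: [-0.1, 0.3, -2.3]
gripper_width: 0.514
```

>>> {"name": "play_rows", "arguments": {"targets": [[[1,-0.005,-0.016,0,0],[1,-0.007,-0.0245,0,0],[1,-0.007,-0.0245,0,0],[1,-0.007,-0.0245,-0.015,0],[1,-0.007,-0.0245,-0.035,0]]]}}

```text
time_s: 11.97
tcp_pos: [0.4947, -0.3043, 0.1813]
ee_rot: [[0.001, -1.0, 0.003], [-1.0, -0.001, -0.001], [0.001, -0.003, -1.0]]
wrist_force: [0.5, -0.4, -1.6]
gripper_width: 0.51
```

>>> {"name": "play_rows", "arguments": {"targets": [[[1,0,0,-0.025,0],[1,0,0,-0.05,0],[1,0,0,-0.07,0],[1,0,0,-0.085,0],[1,0,0,-0.095,0]]]}}

```text
time_s: 12.38
tcp_pos: [0.4927, -0.3029, 0.083]
ee_rot: [[0.001, -1.0, -0.004], [-1.0, -0.001, 0.002], [-0.002, 0.004, -1.0]]
wrist_force: [-0.3, 0.4, -2.4]
gripper_width: 0.507
```

>>> {"name": "play_rows", "arguments": {"targets": [[[1,0,0,-0.005,0],[1,0,0,-0.009,0],[1,0,0,-0.011,0],[1,0,0,-0.0117,0],[1,0,0,-0.0117,0]]]}}

```text
time_s: 12.8
tcp_pos: [0.4942, -0.3046, 0.0747]
ee_rot: [[0.0, -1.0, 0.001], [-1.0, -0.0, -0.0], [0.0, -0.001, -1.0]]
wrist_force: [0.1, -0.8, -2.3]
gripper_width: 0.508
```

>>> {"name": "play_rows", "arguments": {"targets": [[[1,0,0,-0.0004,0],[1,0,0,-0.0004,0],[0.3,0,0,-0.0004,0],[0,0,0,-0.0004,0],[0,0,0,-0.0004,0]]]}}

```text
time_s: 13.22
tcp_pos: [0.4942, -0.3048, 0.0743]
ee_rot: [[0.0, -1.0, 0.001], [-1.0, -0.0, -0.001], [0.001, -0.001, -1.0]]
wrist_force: [-0.3, -0.3, -0.1]
gripper_width: 0.653
```

>>> {"name": "play_rows", "arguments": {"targets": [[[0,0,0,0,0],[0,0,0,0,0],[0,0,0,0,0],[0,0,0,0,0],[0,0,0,0,0]]]}}

```text
time_s: 13.63
tcp_pos: [0.4938, -0.3046, 0.0737]
ee_rot: [[0.0, -1.0, -0.0], [-1.0, -0.0, -0.0], [0.0, 0.0, -1.0]]
wrist_force: [-1.2, 0.3, 1.1]
gripper_width: 0.97
```

>>> {"name": "play_rows", "arguments": {"targets": [[[0,0,0,0.02,0],[0,0,0,0.05,0],[0,0,0,0.085,0],[0,0,0,0.12,0],[0,0,0,0.14,0]]]}}

```text
time_s: 14.05
tcp_pos: [0.4951, -0.3053, 0.2181]
ee_rot: [[0.001, -1.0, 0.006], [-1.0, -0.001, -0.003], [0.003, -0.006, -1.0]]
wrist_force: [0.7, -0.3, 0.4]
gripper_width: 0.998
```

>>> {"name": "play_rows", "arguments": {"targets": [[[0,0.006,0.024,0,0.112],[0,0.013,0.049,0,0.223],[0,0.019,0.073,0,0.335],[0,0.025,0.097,0,0.446],[0,0.032,0.122,0,0.558]]]}}

```text
time_s: 14.47
tcp_pos: [0.5257, -0.1815, 0.2137]
ee_rot: [[0.534, -0.846, 0.0], [-0.846, -0.534, 0.0], [-0.0, -0.0, -1.0]]
wrist_force: [0.1, 0.7, 0.3]
gripper_width: 0.999
```

>>> {"name": "play_rows", "arguments": {"targets": [[[0,0.006,0.024,0,0.112],[0,0.013,0.049,0,0.223],[0,0.019,0.073,0,0.335],[0,0.025,0.097,0,0.446],[0,0.032,0.122,0,0.558]]]}}

```text
time_s: 14.88
tcp_pos: [0.5577, -0.0594, 0.2137]
ee_rot: [[0.901, -0.434, -0.0], [-0.434, -0.901, 0.0], [-0.0, 0.0, -1.0]]
wrist_force: [0.6, 0.4, -0.9]
gripper_width: 0.999
```

>>> {"name": "play_rows", "arguments": {"targets": [[[0,0.006,0.024,0,0.112],[0,0.013,0.049,0,0.223],[0,0.019,0.073,0,0.335],[0,0.025,0.097,0,0.445],[0,0.025,0.097,0,0.445]]]}}

```text
time_s: 15.3
tcp_pos: [0.5838, 0.0399, 0.2134]
ee_rot: [[1.0, -0.003, 0.001], [-0.003, -1.0, 0.001], [0.001, -0.001, -1.0]]
wrist_force: [-0.3, -1.5, -0.5]
gripper_width: 1.002
```

Run:
```python
from h import *
import pickle
s=sense();print(s["time_s"],s["tcp_pos"],s["gripper_width"],s["ee_rot"][:,1])
c=get_calibration("wrist");pickle.dump(c,open("w4.pkl","wb"));im=capture("wrist")
print([proj("wrist",p,c).round(1).tolist() for p in ([.583,.036,.046],[.584,-.034,.005],[.585,.106,.005],[.4287,.1185,.081])])
cv2.imwrite("pics/w4.png",im)
```

```text
15.3 [0.58383492 0.03987238 0.21340738] 1.001935505700322 [-2.66947468e-03 -9.99996302e-01 -5.19184211e-04]
[[325.5, 191.7], [384.4, 183.6], [265.2, 182.9], [252.2, 332.8]]
```

View pics/w4.png

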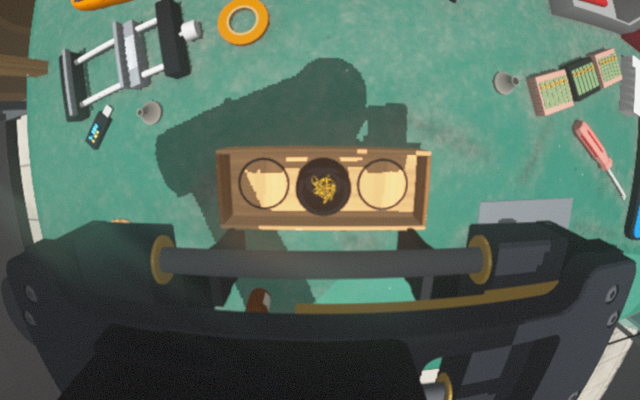

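Run:
```python
from h import *
import pickle
s=sense();print(s["time_s"],s["tcp_pos"],s["joint_velocities"])
c=pickle.load(open("w4.pkl","rb"))
for n,uv,z in [("ringL",(263.5,184),.005),("ringR",(382.5,184),.005),("clean",(323,186.5),.046)]: print(n,ray("wrist",uv,z,c)[:2])
print("ringL top",ray("top",(280+87/3-.3,150+145/3-.3),.005)[:2])
```

```text
15.35 [0.58310036 0.0383595  0.21338196] [-2.20220313 -0.74837234 -1.21836664  0.01223724 -0.47802753 -1.17513936]
ringL [0.583702   0.10808291]
ringR [ 0.58353496 -0.03176925]
clean [0.58842136 0.0385434 ]
ringL top [0.58427935 0.10772698]
```

>>> {"name": "play_rows", "arguments": {"targets": [[[0,0,0,0,0],[0,0,0,0,0]]]}}

```text
time_s: 15.52
tcp_pos: [0.5824, 0.0359, 0.2135]
ee_rot: [[1.0, -0.011, -0.0], [-0.011, -1.0, -0.0], [-0.0, 0.0, -1.0]]
wrist_force: [-0.7, -0.1, 0.4]
gripper_width: 0.998
```

>>> {"name": "play_rows", "arguments": {"targets": [[[0,0.0005,0.001,-0.03,0],[0,0.0005,0.001,-0.065,0],[0,0.0005,0.001,-0.1,0],[0,0.0005,0.001,-0.125,0],[0,0.0005,0.001,-0.145,0]]]}}

```text
time_s: 15.93
tcp_pos: [0.5817, 0.0358, 0.0663]
ee_rot: [[1.0, -0.013, -0.003], [-0.013, -1.0, -0.001], [-0.003, 0.001, -1.0]]
wrist_force: [0.1, -0.0, 0.5]
gripper_width: 1.003
```

>>> {"name": "play_rows", "arguments": {"targets": [[[0,0,0,-0.015,0],[0,0,0,-0.027,0],[0,0,0,-0.035,0],[0,0,0,-0.039,0],[0,0,0,-0.039,0]]]}}

```text
time_s: 16.35
tcp_pos: [0.5829, 0.0367, 0.0291]
ee_rot: [[1.0, -0.011, -0.001], [-0.011, -1.0, -0.0], [-0.001, 0.0, -1.0]]
wrist_force: [-0.6, 0.1, -0.3]
gripper_width: 1.001
```

>>> {"name": "play_rows", "arguments": {"targets": [[[1,0,0,0,0],[1,0,0,0,0],[1,0,0,0,0],[1,0,0,0,0],[1,0,0,0,0]]]}}

```text
time_s: 16.77
tcp_pos: [0.5835, 0.0376, 0.0302]
ee_rot: [[1.0, -0.01, 0.001], [-0.01, -1.0, 0.0], [0.001, -0.0, -1.0]]
wrist_force: [0.1, -0.2, 0.0]
gripper_width: 0.706
```

>>> {"name": "play_rows", "arguments": {"targets": [[[1,0,0,0,0],[1,0,0,0,0],[1,0,0,0,0],[1,0,0,0,0],[1,0,0,0,0]]]}}

```text
time_s: 17.18
tcp_pos: [0.5835, 0.0376, 0.0301]
ee_rot: [[1.0, -0.01, 0.001], [-0.01, -1.0, 0.0], [0.001, -0.0, -1.0]]
wrist_force: [-0.5, 0.7, 6.4]
gripper_width: 0.689
```

>>> {"name": "play_rows", "arguments": {"targets": [[[1,0,0,0.006,0],[1,0,0,0.02,0],[1,0,0,0.05,0],[1,0,0,0.08,0],[1,0,0,0.1,0]]]}}

```text
time_s: 17.6
tcp_pos: [0.5837, 0.0375, 0.1317]
ee_rot: [[1.0, -0.01, 0.002], [-0.01, -1.0, 0.0], [0.002, -0.0, -1.0]]
wrist_force: [0.6, 0.2, -1.4]
gripper_width: 0.69
```

>>> {"name": "play_rows", "arguments": {"targets": [[[1,-0.004,0.012,0,0],[1,-0.011,0.035,0,0],[1,-0.02,0.063,0,0],[1,-0.029,0.091,0,0],[1,-0.038,0.119,0,0]]]}}

```text
time_s: 18.02
tcp_pos: [0.5435, 0.1573, 0.1281]
ee_rot: [[1.0, -0.011, -0.003], [-0.011, -1.0, -0.001], [-0.003, 0.001, -1.0]]
wrist_force: [1.0, -0.6, -0.8]
gripper_width: 0.688
```

>>> {"name": "play_rows", "arguments": {"targets": [[[1,-0.009,0.028,0,0],[1,-0.018,0.056,0,0],[1,-0.027,0.084,0,0],[1,-0.036,0.112,0,0],[1,-0.045,0.14,0,0]]]}}

```text
time_s: 18.43
tcp_pos: [0.4984, 0.2974, 0.128]
ee_rot: [[1.0, -0.01, -0.003], [-0.01, -1.0, -0.002], [-0.003, 0.002, -1.0]]
wrist_force: [0.2, 0.6, -1.0]
gripper_width: 0.691
```

>>> {"name": "play_rows", "arguments": {"targets": [[[1,-0.006,0.018,0,0],[1,-0.008,0.026,0,0],[1,-0.008,0.026,0,0],[1,-0.008,0.026,0,0],[1,-0.008,0.026,0,0]]]}}

```text
time_s: 18.85
tcp_pos: [0.492, 0.3213, 0.129]
ee_rot: [[1.0, -0.011, -0.001], [-0.011, -1.0, -0.001], [-0.001, 0.001, -1.0]]
wrist_force: [0.1, -0.7, -1.1]
gripper_width: 0.687
```

Run:
```python
from h import *
import pickle
s=sense();print(s["time_s"],s["tcp_pos"],s["gripper_width"],s["ee_rot"][:,1])
c=get_calibration("wrist");pickle.dump(c,open("w5.pkl","wb"));im=capture("wrist")
p=s["tcp_pos"];print(proj("wrist",[p[0],p[1],p[2]+.016],c),proj("wrist",[.4927,.3223,.004],c))
t=capture("top");s2=capture("scene")
a=cv2.resize(im[120:270,200:440],(640,400),interpolation=cv2.INTER_CUBIC)
b=cv2.resize(t[185:285,180:340],(400,250),interpolation=cv2.INTER_CUBIC)
cv2.imwrite("pics/w5.png",a);cv2.imwrite("pics/t5.png",t);cv2.imwrite("pics/s5.png",s2)
```

```text
18.85 [0.49204057 0.32125733 0.12897116] 0.6873402693289441 [-0.0108813  -0.99994     0.00126272]
[322.85831901 272.69403134] [320.39000365 199.59627399]
```

View pics/w5.png

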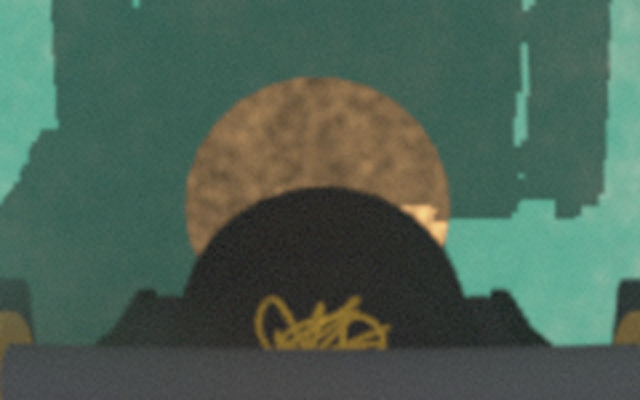

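Run:
```python
from h import *
import pickle
c=pickle.load(open("w5.pkl","rb"))
x,y,z=.49204,.32126,.12897
for r in (.029,.030,.031): print(r,proj("wrist",[x+r,y,z+.016],c))
u=lambda a,b:(200+(a+.5)/2.667-.5,120+(b+.5)/2.667-.5)
print("rim front",ray("wrist",u(325,187),z+.016,c)-[x,y,0])
P=[ray("wrist",u(*p),.004,c)[:2] for p in [(187,200),(449,200),(315,77),(225,110),(408,110)]]
A=np.array([[2*p[0],2*p[1],1] for p in P]);s=np.linalg.lstsq(A,[p@p for p in P],rcond=None)[0];print("coaster",s[:2],np.sqrt(s[2]+s[:2]@s[:2]))
```

```text
0.029 [322.349609   212.80564277]
0.03 [322.33024163 210.5845783 ]
0.031 [322.31074469 208.35453076]
rim front [0.03918063 0.00025493 0.14497   ]
coaster [0.49451803 0.32377193] 0.044441915603670404
```

>>> {"name": "play_rows", "arguments": {"targets": [[[1,-0.002,0.001,-0.02,0],[1,-0.003,0.001,-0.045,0],[1,-0.003,0.001,-0.065,0],[1,-0.003,0.001,-0.08,0],[1,-0.003,0.001,-0.09,0]]]}}

```text
time_s: 19.42
tcp_pos: [0.4889, 0.322, 0.0379]
ee_rot: [[1.0, -0.011, -0.002], [-0.011, -1.0, -0.002], [-0.002, 0.002, -1.0]]
wrist_force: [0.1, 0.9, -2.1]
gripper_width: 0.691
```

>>> {"name": "play_rows", "arguments": {"targets": [[[1,0,0,-0.005,0],[1,0,0,-0.0085,0],[1,0,0,-0.0105,0],[1,0,0,-0.0108,0],[1,0,0,-0.0108,0]]]}}

```text
time_s: 19.83
tcp_pos: [0.4897, 0.3238, 0.0296]
ee_rot: [[1.0, -0.01, 0.001], [-0.01, -1.0, 0.001], [0.001, -0.001, -1.0]]
wrist_force: [0.8, 0.9, -1.2]
gripper_width: 0.689
```

>>> {"name": "play_rows", "arguments": {"targets": [[[0.3,0,0,0,0],[0,0,0,0,0],[0,0,0,0,0],[0,0,0,0,0],[0,0,0,0,0]]]}}

```text
time_s: 20.25
tcp_pos: [0.4895, 0.3237, 0.0293]
ee_rot: [[1.0, -0.01, 0.001], [-0.01, -1.0, 0.001], [0.001, -0.001, -1.0]]
wrist_force: [0.8, -0.5, -0.6]
gripper_width: 0.917
```

>>> {"name": "play_rows", "arguments": {"targets": [[[0,0,0,0,0],[0,0,0,0.02,0],[0,0,0,0.05,0],[0,0,0,0.08,0],[0,0,0,0.1,0]]]}}

```text
time_s: 20.67
tcp_pos: [0.4901, 0.3241, 0.1318]
ee_rot: [[1.0, -0.009, 0.003], [-0.009, -1.0, 0.002], [0.003, -0.002, -1.0]]
wrist_force: [-0.0, 0.5, 0.7]
gripper_width: 0.998
```

>>> {"name": "play_rows", "arguments": {"targets": [[[0,-0.006,-0.02,0.02,0],[0,-0.015,-0.05,0.045,0],[0,-0.024,-0.08,0.07,0],[0,-0.033,-0.11,0.08,0],[0,-0.042,-0.14,0.08,0]]]}}

```text
time_s: 21.08
tcp_pos: [0.4481, 0.1832, 0.2121]
ee_rot: [[1.0, -0.009, 0.006], [-0.009, -1.0, 0.004], [0.006, -0.004, -1.0]]
wrist_force: [-0.2, 0.3, 0.3]
gripper_width: 1.004
```

>>> {"name": "play_rows", "arguments": {"targets": [[[0,-0.009,-0.03,0,0],[0,-0.015,-0.052,0,0],[0,-0.019,-0.064,0,0],[0,-0.019,-0.064,0,0],[0,-0.019,-0.064,0,0]]]}}

```text
time_s: 21.5
tcp_pos: [0.4287, 0.1195, 0.2092]
ee_rot: [[1.0, -0.01, 0.001], [-0.01, -1.0, 0.001], [0.001, -0.001, -1.0]]
wrist_force: [0.5, -0.2, -0.5]
gripper_width: 1.001
```

>>> {"name": "play_rows", "arguments": {"targets": [[[0,0,0,0,0],[0,0,0,0,0],[0,0,0,0,0]]]}}

```text
time_s: 21.75
tcp_pos: [0.4287, 0.1204, 0.2086]
ee_rot: [[1.0, -0.009, -0.0], [-0.009, -1.0, -0.0], [-0.0, 0.0, -1.0]]
wrist_force: [-0.3, -0.3, 0.5]
gripper_width: 0.999
```

Run:
```python
from h import *
import pickle
s=sense();print(s["time_s"],s["tcp_pos"],s["gripper_width"],s["ee_rot"][:,1])
c=get_calibration("wrist");pickle.dump(c,open("w6.pkl","wb"));im=capture("wrist");t=capture("top");sc=capture("scene")
print(proj("wrist",[.4287,.1185,.081],c),proj("wrist",[.4287,.1185,.05],c))
R=lambda a,f:cv2.resize(a,None,fx=f,fy=f,interpolation=cv2.INTER_CUBIC)
a=R(t[200:270,185:265],5)   #350x400
b=R(im[150:290,210:310],4)[:600] #560x400
d=R(sc[160:230,185:265],3)
o=np.zeros((600,800,3),np.uint8);o[:350,:400]=a;o[:560,400:800]=b;o[355:565,:240]=d
cv2.imwrite("pics/m6.png",o);cv2.imwrite("pics/t6.png",t);cv2.imwrite("pics/s6.png",sc)
```

```text
21.75 [0.42866513 0.12037889 0.20862966] 0.9993490053935642 [-8.72664118e-03 -9.99961910e-01  1.57918807e-04]
[323.76493558 199.71775922] [323.45057089 192.44839758]
```

View pics/m6.png

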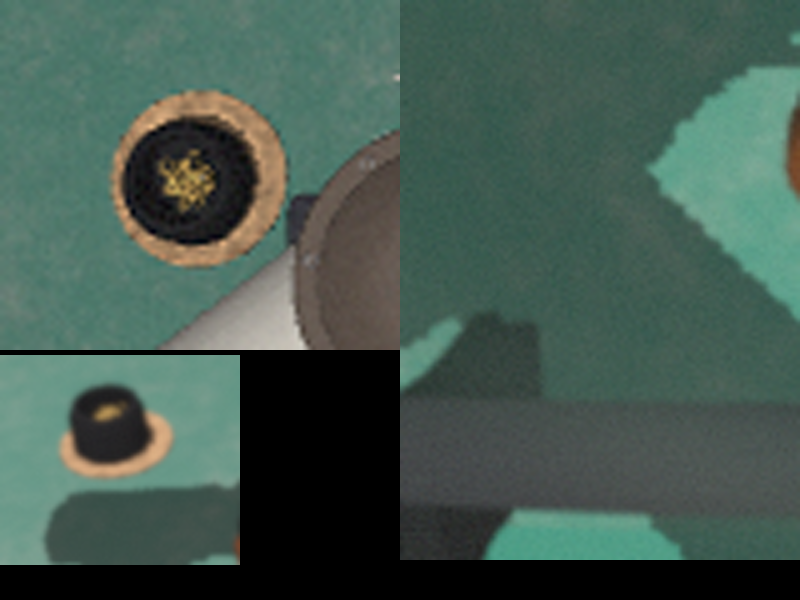

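>>> {"name": "play_rows", "arguments": {"targets": [[[0,0,0,-0.02,0],[0,0,0,-0.05,0],[0,0,0,-0.08,0],[0,0,0,-0.105,0],[0,0,0,-0.125,0]]]}}

```text
time_s: 22.32
tcp_pos: [0.4276, 0.1192, 0.082]
ee_rot: [[1.0, -0.01, -0.002], [-0.01, -1.0, -0.001], [-0.002, 0.001, -1.0]]
wrist_force: [-0.1, -0.1, -0.4]
gripper_width: 0.997
```

>>> {"name": "play_rows", "arguments": {"targets": [[[0,0,0,-0.02,0],[0,0,0,-0.035,0],[0,0,0,-0.044,0],[0,0,0,-0.047,0],[0,0,0,-0.047,0]]]}}

```text
time_s: 22.73
tcp_pos: [0.4281, 0.1194, 0.0361]
ee_rot: [[1.0, -0.009, -0.002], [-0.009, -1.0, -0.001], [-0.002, 0.001, -1.0]]
wrist_force: [-0.7, 0.4, 0.4]
gripper_width: 1.003
```

>>> {"name": "play_rows", "arguments": {"targets": [[[1,0,0,0,0],[1,0,0,0,0],[1,0,0,0,0],[1,0,0,0,0],[1,0,0,0,0]]]}}

```text
time_s: 23.15
tcp_pos: [0.4285, 0.1196, 0.0373]
ee_rot: [[1.0, -0.01, 0.001], [-0.01, -1.0, 0.001], [0.001, -0.001, -1.0]]
wrist_force: [-0.4, 0.8, -0.1]
gripper_width: 0.704
```

>>> {"name": "play_rows", "arguments": {"targets": [[[1,0,0,0,0],[1,0,0,0,0],[1,0,0,0,0],[1,0,0,0,0],[1,0,0,0,0]]]}}

```text
time_s: 23.57
tcp_pos: [0.4284, 0.1195, 0.0369]
ee_rot: [[1.0, -0.01, 0.0], [-0.01, -1.0, 0.0], [0.0, -0.0, -1.0]]
wrist_force: [0.2, -0.4, -0.4]
gripper_width: 0.324
```

>>> {"name": "play_rows", "arguments": {"targets": [[[1,0,0,0,0],[1,0,0,0,0],[1,0,0,0,0],[1,0,0,0,0],[1,0,0,0,0]]]}}

```text
time_s: 23.98
tcp_pos: [0.4283, 0.1195, 0.0369]
ee_rot: [[1.0, -0.01, 0.0], [-0.01, -1.0, 0.0], [0.0, -0.0, -1.0]]
wrist_force: [0.7, 0.2, -0.2]
gripper_width: 0.317
```

>>> {"name": "play_rows", "arguments": {"targets": [[[1,0,0,0.005,0],[1,0,0,0.02,0],[1,0,0,0.045,0],[1,0,0,0.07,0],[1,0,0,0.08,0]]]}}

```text
time_s: 24.4
tcp_pos: [0.4295, 0.1201, 0.12]
ee_rot: [[1.0, -0.009, 0.004], [-0.009, -1.0, 0.002], [0.004, -0.002, -1.0]]
wrist_force: [0.5, -0.5, 0.3]
gripper_width: 0.321
```

>>> {"name": "play_rows", "arguments": {"targets": [[[1,0.015,-0.008,0,0],[1,0.04,-0.021,0,0],[1,0.065,-0.034,0,0],[1,0.09,-0.048,0,0],[1,0.115,-0.061,0,0]]]}}

```text
time_s: 24.82
tcp_pos: [0.544, 0.0576, 0.1171]
ee_rot: [[1.0, -0.01, -0.0], [-0.01, -1.0, 0.0], [-0.0, -0.0, -1.0]]
wrist_force: [0.3, -0.1, -0.4]
gripper_width: 0.324
```

>>> {"name": "play_rows", "arguments": {"targets": [[[1,0.02,-0.011,0,0],[1,0.034,-0.018,0,0],[1,0.04,-0.021,0,0],[1,0.04,-0.021,0,0],[1,0.04,-0.021,0,0]]]}}

```text
time_s: 25.23
tcp_pos: [0.5824, 0.0374, 0.1165]
ee_rot: [[1.0, -0.01, -0.001], [-0.01, -1.0, -0.0], [-0.001, 0.0, -1.0]]
wrist_force: [0.4, -0.6, -1.8]
gripper_width: 0.324
```

>>> {"name": "play_rows", "arguments": {"targets": [[[1,0,0,-0.015,0],[1,0,0,-0.035,0],[1,0,0,-0.052,0],[1,0,0,-0.063,0],[1,0,0,-0.069,0]]]}}

```text
time_s: 25.65
tcp_pos: [0.5815, 0.0378, 0.0466]
ee_rot: [[1.0, -0.009, -0.003], [-0.009, -1.0, -0.001], [-0.003, 0.001, -1.0]]
wrist_force: [0.1, -0.8, -1.0]
gripper_width: 0.322
```

>>> {"name": "play_rows", "arguments": {"targets": [[[1,0,0,-0.003,0],[1,0,0,-0.005,0],[1,0,0,-0.0058,0],[1,0,0,-0.0058,0],[1,0,0,-0.0058,0]]]}}

```text
time_s: 26.07
tcp_pos: [0.5837, 0.0376, 0.0428]
ee_rot: [[1.0, -0.01, 0.001], [-0.01, -1.0, 0.0], [0.001, -0.0, -1.0]]
wrist_force: [-0.3, -0.2, 0.3]
gripper_width: 0.323
```

>>> {"name": "play_rows", "arguments": {"targets": [[[1,0,0,-0.0003,0],[0.75,0,0,-0.0003,0],[0.7,0,0,-0.0003,0],[0.4,0,0,-0.0003,0],[0,0,0,-0.0003,0]]]}}

```text
time_s: 26.48
tcp_pos: [0.5834, 0.0375, 0.0419]
ee_rot: [[1.0, -0.01, 0.0], [-0.01, -1.0, 0.0], [0.0, -0.0, -1.0]]
wrist_force: [0.3, 0.4, 0.5]
gripper_width: 0.404
```

>>> {"name": "play_rows", "arguments": {"targets": [[[0,0,0,0,0],[0,0,0,0,0],[0,0,0,0,0],[0,0,0,0.01,0],[0,0,0,0.03,0]]]}}

```text
time_s: 26.9
tcp_pos: [0.5815, 0.037, 0.0702]
ee_rot: [[1.0, -0.01, -0.006], [-0.01, -1.0, -0.002], [-0.006, 0.002, -1.0]]
wrist_force: [0.2, 0.4, -0.0]
gripper_width: 0.765
```

>>> {"name": "play_rows", "arguments": {"targets": [[[0,0,0,0.03,0],[0,0,0,0.06,0],[0,0,0,0.09,0],[0,0,0,0.12,0],[0,0,0,0.14,0]]]}}

```text
time_s: 27.32
tcp_pos: [0.5842, 0.0375, 0.2162]
ee_rot: [[1.0, -0.009, 0.005], [-0.009, -1.0, 0.001], [0.005, -0.001, -1.0]]
wrist_force: [0.3, 0.2, 0.7]
gripper_width: 0.994
```

>>> {"name": "play_rows", "arguments": {"targets": [[[0,-0.007,-0.019,0,-0.12],[0,-0.014,-0.039,0,-0.24],[0,-0.021,-0.058,0,-0.36],[0,-0.028,-0.078,0,-0.48],[0,-0.034,-0.097,0,-0.6]]]}}

```text
time_s: 27.73
tcp_pos: [0.5487, -0.0604, 0.2128]
ee_rot: [[0.817, -0.577, 0.001], [-0.577, -0.817, 0.0], [0.001, -0.001, -1.0]]
wrist_force: [0.1, 0.2, -1.0]
gripper_width: 1.0
```

>>> {"name": "play_rows", "arguments": {"targets": [[[0,-0.007,-0.019,0,-0.12],[0,-0.014,-0.039,0,-0.24],[0,-0.021,-0.058,0,-0.36],[0,-0.028,-0.078,0,-0.48],[0,-0.034,-0.097,0,-0.6]]]}}

```text
time_s: 28.15
tcp_pos: [0.5146, -0.1575, 0.2127]
ee_rot: [[0.348, -0.938, 0.001], [-0.938, -0.348, -0.0], [0.0, -0.001, -1.0]]
wrist_force: [0.4, -0.5, -0.0]
gripper_width: 1.001
```

>>> {"name": "play_rows", "arguments": {"targets": [[[0,-0.007,-0.02,0,-0.12],[0,-0.014,-0.04,0,-0.24],[0,-0.0215,-0.058,0,-0.361],[0,-0.0215,-0.058,0,-0.361],[0,-0.0215,-0.058,0,-0.361]]]}}

```text
time_s: 28.57
tcp_pos: [0.4934, -0.2152, 0.2125]
ee_rot: [[-0.0, -1.0, 0.001], [-1.0, 0.0, -0.0], [0.0, -0.001, -1.0]]
wrist_force: [0.9, -0.2, 0.1]
gripper_width: 1.003
```

Run:
```python
from h import *
s=sense();print(s["time_s"],s["tcp_pos"],s["gripper_width"],s["ee_rot"][:,1])
t=capture("top");sc=capture("scene")
R=lambda a,f:cv2.resize(a,None,fx=f,fy=f,interpolation=cv2.INTER_CUBIC)
o=np.zeros((600,800,3),np.uint8);a=R(t[165:225,280:400],5);o[:300,:600]=a
b=R(sc[170:245,280:410],4);o[300:600,:520]=b
cv2.imwrite("pics/m7.png",o)
```

```text
28.5667 [ 0.49341953 -0.21523589  0.21245613] 1.002669998286368 [-9.99999550e-01  3.07623314e-04 -8.97973975e-04]
```

View pics/m7.png

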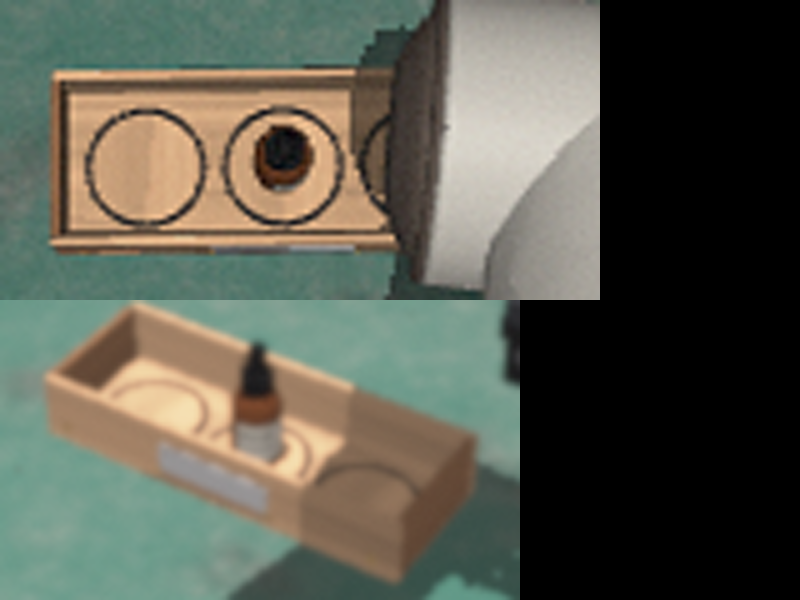

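>>> {"name": "play_rows", "arguments": {"targets": [[[0,0,0,-0.025,0],[0,0,0,-0.055,0],[0,0,0,-0.085,0],[0,0,0,-0.11,0],[0,0,0,-0.127,0]]]}}

```text
time_s: 29.08
tcp_pos: [0.4929, -0.2133, 0.0825]
ee_rot: [[0.002, -1.0, -0.003], [-1.0, -0.002, 0.001], [-0.001, 0.003, -1.0]]
wrist_force: [-0.9, -0.3, 0.6]
gripper_width: 1.0
```

>>> {"name": "play_rows", "arguments": {"targets": [[[0,0,0,-0.01,0],[0,0,0,-0.017,0],[0,0,0,-0.017,0],[0,0,0,-0.017,0],[0.2,0,0,-0.017,0]]]}}

```text
time_s: 29.5
tcp_pos: [0.4948, -0.2146, 0.069]
ee_rot: [[0.001, -1.0, 0.003], [-1.0, -0.001, -0.001], [0.001, -0.003, -1.0]]
wrist_force: [0.3, -0.1, -0.8]
gripper_width: 0.976
```

>>> {"name": "play_rows", "arguments": {"targets": [[[1,0,0,0,0],[1,0,0,0,0],[1,0,0,0,0],[1,0,0,0,0],[1,0,0,0,0]]]}}

```text
time_s: 29.92
tcp_pos: [0.494, -0.2146, 0.068]
ee_rot: [[-0.0, -1.0, 0.001], [-1.0, 0.0, -0.0], [0.0, -0.001, -1.0]]
wrist_force: [0.1, -0.4, 0.0]
gripper_width: 0.631
```

>>> {"name": "play_rows", "arguments": {"targets": [[[1,0,0,0,0],[1,0,0,0,0],[1,0,0,0,0],[1,0,0,0,0],[1,0,0,0,0]]]}}

```text
time_s: 30.33
tcp_pos: [0.4942, -0.2146, 0.068]
ee_rot: [[0.0, -1.0, 0.001], [-1.0, -0.0, -0.0], [0.0, -0.001, -1.0]]
wrist_force: [0.8, 0.3, 1.3]
gripper_width: 0.616
```

>>> {"name": "play_rows", "arguments": {"targets": [[[1,0,0,0.01,0],[1,0,0,0.03,0],[1,0,0,0.065,0],[1,0,0,0.1,0],[1,0,0,0.13,0]]]}}

```text
time_s: 30.75
tcp_pos: [0.4931, -0.2145, 0.1998]
ee_rot: [[-0.0, -1.0, -0.001], [-1.0, 0.0, 0.0], [-0.0, 0.001, -1.0]]
wrist_force: [1.6, -0.2, -1.5]
gripper_width: 0.615
```

>>> {"name": "play_rows", "arguments": {"targets": [[[1,0,0,0.01,0],[1,0.006,0.02,0.01,0],[1,0.014,0.05,0.01,0],[1,0.023,0.08,0.01,0],[1,0.031,0.11,0.01,0]]]}}

```text
time_s: 31.17
tcp_pos: [0.5237, -0.1035, 0.2069]
ee_rot: [[-0.001, -1.0, -0.003], [-1.0, 0.001, 0.001], [-0.001, 0.003, -1.0]]
wrist_force: [0.2, 0.7, -1.4]
gripper_width: 0.613
```

>>> {"name": "play_rows", "arguments": {"targets": [[[1,0.009,0.03,0,0],[1,0.017,0.06,0,0],[1,0.026,0.09,0,0],[1,0.034,0.12,0,0],[1,0.043,0.15,0,0]]]}}

```text
time_s: 31.58
tcp_pos: [0.5666, 0.0468, 0.2066]
ee_rot: [[-0.0, -1.0, -0.003], [-1.0, 0.0, -0.0], [0.0, 0.003, -1.0]]
wrist_force: [0.3, -0.5, -1.7]
gripper_width: 0.611
```

>>> {"name": "play_rows", "arguments": {"targets": [[[1,0.009,0.03,0,0],[1,0.014,0.05,0,0],[1,0.017,0.06,0,0],[1,0.017,0.06,0,0],[1,0.017,0.06,0,0]]]}}

```text
time_s: 32.0
tcp_pos: [0.5839, 0.1051, 0.2068]
ee_rot: [[0.0, -1.0, -0.003], [-1.0, -0.0, -0.001], [0.001, 0.003, -1.0]]
wrist_force: [0.2, -1.0, -1.8]
gripper_width: 0.617
```

>>> {"name": "play_rows", "arguments": {"targets": [[[1,0,0,-0.02,0],[1,0,0,-0.05,0],[1,0,0,-0.08,0],[1,0,0,-0.105,0],[1,0,0,-0.12,0]]]}}

```text
time_s: 32.42
tcp_pos: [0.5822, 0.1029, 0.0847]
ee_rot: [[-0.003, -1.0, -0.006], [-1.0, 0.003, -0.002], [0.002, 0.006, -1.0]]
wrist_force: [-1.1, -0.0, -2.3]
gripper_width: 0.619
```

>>> {"name": "play_rows", "arguments": {"targets": [[[1,0,0,-0.006,0],[1,0,0,-0.01,0],[1,0,0,-0.014,0],[1,0,0,-0.017,0],[1,0,0,-0.017,0]]]}}

```text
time_s: 32.83
tcp_pos: [0.585, 0.1053, 0.0712]
ee_rot: [[-0.0, -1.0, 0.001], [-1.0, 0.0, 0.0], [-0.0, -0.001, -1.0]]
wrist_force: [-0.1, -0.4, -2.0]
gripper_width: 0.616
```

>>> {"name": "play_rows", "arguments": {"targets": [[[1,0,0,-0.0007,0],[1,0,0,-0.0011,0],[1,0,0,-0.0011,0],[0.45,0,0,-0.0011,0],[0.3,0,0,-0.0011,0]]]}}

```text
time_s: 33.25
tcp_pos: [0.585, 0.1056, 0.0701]
ee_rot: [[0.0, -1.0, 0.001], [-1.0, -0.0, 0.0], [-0.0, -0.001, -1.0]]
wrist_force: [0.9, -0.9, 0.0]
gripper_width: 0.645
```

>>> {"name": "play_rows", "arguments": {"targets": [[[0,0,0,0,0],[0,0,0,0,0],[0,0,0,0,0],[0,0,0,0,0],[0,0,0,0.01,0]]]}}

```text
time_s: 33.67
tcp_pos: [0.5834, 0.105, 0.0781]
ee_rot: [[-0.001, -1.0, -0.004], [-1.0, 0.001, -0.001], [0.001, 0.004, -1.0]]
wrist_force: [-0.4, -0.0, -0.2]
gripper_width: 0.959
```

>>> {"name": "play_rows", "arguments": {"targets": [[[0,0,0,0.02,0],[0,0,0,0.05,0],[0,0,0,0.085,0],[0,0,0,0.115,0],[0,0,0,0.13,0]]]}}

```text
time_s: 34.08
tcp_pos: [0.5866, 0.1058, 0.2154]
ee_rot: [[0.001, -1.0, 0.008], [-1.0, -0.001, 0.002], [-0.002, -0.008, -1.0]]
wrist_force: [0.5, 0.5, 0.2]
gripper_width: 0.998
```

>>> {"name": "play_rows", "arguments": {"targets": [[[0,-0.006,-0.026,0,0],[0,-0.013,-0.056,0,0],[0,-0.02,-0.086,0,0],[0,-0.027,-0.117,0,0],[0,-0.033,-0.148,0,0]]]}}

```text
time_s: 34.5
tcp_pos: [0.5511, -0.0437, 0.2108]
ee_rot: [[0.001, -1.0, 0.001], [-1.0, -0.001, 0.0], [-0.0, -0.001, -1.0]]
wrist_force: [0.4, -0.2, -0.1]
gripper_width: 1.0
```

>>> {"name": "play_rows", "arguments": {"targets": [[[0,-0.007,-0.031,0,0],[0,-0.014,-0.062,0,0],[0,-0.021,-0.093,0,0],[0,-0.027,-0.124,0,0],[0,-0.034,-0.155,0,0]]]}}

```text
time_s: 34.92
tcp_pos: [0.5173, -0.199, 0.2107]
ee_rot: [[0.0, -1.0, 0.001], [-1.0, -0.0, -0.0], [0.0, -0.001, -1.0]]
wrist_force: [-0.0, 0.4, -0.7]
gripper_width: 1.002
```

>>> {"name": "play_rows", "arguments": {"targets": [[[0,-0.007,-0.031,0,0],[0,-0.013,-0.061,0,0],[0,-0.019,-0.085,0,0],[0,-0.023,-0.101,0,0],[0,-0.024,-0.107,0,0]]]}}

```text
time_s: 35.33
tcp_pos: [0.4929, -0.3067, 0.2103]
ee_rot: [[-0.003, -1.0, 0.0], [-1.0, 0.003, -0.0], [0.0, -0.0, -1.0]]
wrist_force: [0.2, 0.2, 0.0]
gripper_width: 0.997
```

>>> {"name": "play_rows", "arguments": {"targets": [[[0,0,0,0,0],[0,0,0,0,0],[0,0,0,0,0]]]}}

```text
time_s: 35.58
tcp_pos: [0.494, -0.3037, 0.21]
ee_rot: [[0.001, -1.0, 0.0], [-1.0, -0.001, 0.0], [-0.0, -0.0, -1.0]]
wrist_force: [0.7, 0.4, -0.0]
gripper_width: 1.0
```

Run:
```python
from h import *
s=sense();print(s["time_s"],s["tcp_pos"],s["gripper_width"],s["ee_rot"][:,1])
c=get_calibration("wrist");im=capture("wrist");sc=capture("scene");t=capture("top")
print(proj("wrist",[.494,-.305,.123],c))
R=lambda a,f:cv2.resize(a,None,fx=f,fy=f,interpolation=cv2.INTER_CUBIC)
o=np.zeros((600,800,3),np.uint8);o[:300,:400]=R(im[120:270,220:420],2);o[300:600,:520]=R(sc[150:250,280:453],3)[:, :520];o[:280,400:800]=R(t[165:235,280:380],4)
cv2.imwrite("pics/m8.png",o)
```

```text
35.5833 [ 0.49403587 -0.30370403  0.20997012] 1.0001504749465149 [-9.99999448e-01 -9.78994802e-04 -3.81448161e-04]
[320.0692786  209.95820136]Traceback (most recent call last):
  File "<stdin>", line 6, in <module>
ValueError: could not broadcast input array from shape (300,519,3) into shape (300,520,3)
```

>>> {"name": "play_rows", "arguments": {"targets": [[[0,0,0,-0.02,0],[0,0,0,-0.05,0],[0,0,0,-0.08,0],[0,0,0,-0.105,0],[0,0,0,-0.12,0]]]}}

```text
time_s: 36.15
tcp_pos: [0.4925, -0.3032, 0.0867]
ee_rot: [[0.001, -1.0, -0.004], [-1.0, -0.001, 0.002], [-0.002, 0.004, -1.0]]
wrist_force: [0.4, 0.1, -0.7]
gripper_width: 0.999
```

>>> {"name": "play_rows", "arguments": {"targets": [[[0,0,0,-0.01,0],[0,0,0,-0.016,0],[0,0,0,-0.016,0],[0,0,0,-0.016,0],[0.2,0,0,-0.016,0]]]}}

```text
time_s: 36.57
tcp_pos: [0.4948, -0.3048, 0.075]
ee_rot: [[0.001, -1.0, 0.002], [-1.0, -0.001, -0.001], [0.001, -0.002, -1.0]]
wrist_force: [0.8, 0.9, 0.5]
gripper_width: 0.977
```

>>> {"name": "play_rows", "arguments": {"targets": [[[1,0,0,0,0],[1,0,0,0,0],[1,0,0,0,0],[1,0,0,0,0],[1,0,0,0,0]]]}}

```text
time_s: 36.98
tcp_pos: [0.4939, -0.3046, 0.0739]
ee_rot: [[-0.0, -1.0, 0.0], [-1.0, 0.0, -0.0], [0.0, -0.0, -1.0]]
wrist_force: [-0.4, 0.3, -0.4]
gripper_width: 0.636
```

>>> {"name": "play_rows", "arguments": {"targets": [[[1,0,0,0,0],[1,0,0,0,0],[1,0,0,0,0],[1,0,0,0,0],[1,0,0,0,0]]]}}

```text
time_s: 37.4
tcp_pos: [0.4941, -0.3047, 0.0738]
ee_rot: [[0.0, -1.0, 0.001], [-1.0, -0.0, -0.0], [0.0, -0.001, -1.0]]
wrist_force: [0.2, -0.4, 1.0]
gripper_width: 0.509
```

>>> {"name": "play_rows", "arguments": {"targets": [[[1,0,0,0,0],[1,0,0,0,0],[1,0,0,0.005,0],[1,0,0,0.015,0],[1,0,0,0.03,0]]]}}

```text
time_s: 37.82
tcp_pos: [0.4922, -0.3039, 0.1027]
ee_rot: [[-0.001, -1.0, -0.004], [-1.0, 0.001, 0.002], [-0.002, 0.004, -1.0]]
wrist_force: [0.1, 0.1, -2.2]
gripper_width: 0.509
```

>>> {"name": "play_rows", "arguments": {"targets": [[[1,0,0,0.02,0],[1,0,0,0.05,0],[1,0,0,0.08,0],[1,0,0,0.105,0],[1,0,0,0.11,0]]]}}

```text
time_s: 38.23
tcp_pos: [0.4956, -0.3056, 0.2195]
ee_rot: [[0.001, -1.0, 0.009], [-1.0, -0.001, -0.004], [0.004, -0.009, -1.0]]
wrist_force: [0.3, -1.0, -0.5]
gripper_width: 0.509
```

>>> {"name": "play_rows", "arguments": {"targets": [[[1,0,0,0,0],[1,0.005,0.015,0,0],[1,0.014,0.042,0,0],[1,0.024,0.071,0,0],[1,0.034,0.1,0,0]]]}}

```text
time_s: 38.65
tcp_pos: [0.5263, -0.2034, 0.2113]
ee_rot: [[-0.002, -1.0, -0.005], [-1.0, 0.002, 0.001], [-0.001, 0.005, -1.0]]
wrist_force: [0.3, 0.6, -1.6]
gripper_width: 0.507
```

>>> {"name": "play_rows", "arguments": {"targets": [[[1,0.01,0.03,0,0],[1,0.02,0.06,0,0],[1,0.03,0.09,0,0],[1,0.04,0.12,0,0],[1,0.049,0.147,0,0]]]}}

```text
time_s: 39.07
tcp_pos: [0.5756, -0.0557, 0.2113]
ee_rot: [[0.0, -1.0, -0.005], [-1.0, -0.0, 0.0], [-0.0, 0.005, -1.0]]
wrist_force: [0.7, 0.0, -2.2]
gripper_width: 0.508
```

>>> {"name": "play_rows", "arguments": {"targets": [[[1,0.005,0.016,0,0],[1,0.007,0.0245,0,0],[1,0.007,0.0245,0,0],[1,0.007,0.0245,0,0],[1,0.007,0.0245,-0.01,0]]]}}

```text
time_s: 39.48
tcp_pos: [0.5844, -0.034, 0.2048]
ee_rot: [[-0.001, -1.0, 0.003], [-1.0, 0.001, -0.0], [0.0, -0.003, -1.0]]
wrist_force: [0.1, 0.3, -1.4]
gripper_width: 0.506
```

>>> {"name": "play_rows", "arguments": {"targets": [[[1,0,0,-0.02,0],[1,0,0,-0.05,0],[1,0,0,-0.08,0],[1,0,0,-0.1,0],[1,0,0,-0.11,0]]]}}

```text
time_s: 39.9
tcp_pos: [0.5808, -0.0348, 0.0897]
ee_rot: [[-0.003, -1.0, -0.007], [-1.0, 0.003, -0.001], [0.001, 0.007, -1.0]]
wrist_force: [-1.6, -0.8, -2.8]
gripper_width: 0.511
```

>>> {"name": "play_rows", "arguments": {"targets": [[[1,0,0,-0.006,0],[1,0,0,-0.011,0],[1,0,0,-0.015,0],[1,0,0,-0.017,0],[1,0,0,-0.017,0]]]}}

```text
time_s: 40.32
tcp_pos: [0.5841, -0.033, 0.0771]
ee_rot: [[-0.0, -1.0, 0.001], [-1.0, 0.0, 0.0], [-0.0, -0.001, -1.0]]
wrist_force: [-0.1, 0.1, -2.5]
gripper_width: 0.511
```

>>> {"name": "play_rows", "arguments": {"targets": [[[1,0,0,-0.0007,0],[1,0,0,-0.0012,0],[1,0,0,-0.0012,0],[0.55,0,0,-0.0012,0],[0.4,0,0,-0.0012,0]]]}}

```text
time_s: 40.73
tcp_pos: [0.5842, -0.033, 0.0759]
ee_rot: [[0.0, -1.0, 0.001], [-1.0, -0.0, 0.0], [-0.0, -0.001, -1.0]]
wrist_force: [0.4, -0.1, -0.1]
gripper_width: 0.536
```

>>> {"name": "play_rows", "arguments": {"targets": [[[0.3,0,0,0,0],[0,0,0,0,0],[0,0,0,0,0],[0,0,0,0,0],[0,0,0,0,0]]]}}

```text
time_s: 41.15
tcp_pos: [0.5838, -0.0331, 0.0756]
ee_rot: [[0.0, -1.0, 0.0], [-1.0, -0.0, -0.0], [0.0, -0.0, -1.0]]
wrist_force: [0.4, 0.6, 0.1]
gripper_width: 0.88
```

>>> {"name": "play_rows", "arguments": {"targets": [[[0,0,0,0.02,0],[0,0,0,0.05,0],[0,0,0,0.085,0],[0,0,0,0.12,0],[0,0,0,0.15,0]]]}}

```text
time_s: 41.57
tcp_pos: [0.584, -0.0331, 0.2281]
ee_rot: [[0.0, -1.0, 0.002], [-1.0, -0.0, -0.0], [0.0, -0.002, -1.0]]
wrist_force: [1.1, -0.2, 0.5]
gripper_width: 1.0
```

>>> {"name": "play_rows", "arguments": {"targets": [[[0,-0.02,-0.025,0,0],[0,-0.04,-0.055,0,0],[0,-0.06,-0.085,0,0],[0,-0.08,-0.115,0,0],[0,-0.1,-0.145,0,0]]]}}

```text
time_s: 41.98
tcp_pos: [0.4826, -0.179, 0.2257]
ee_rot: [[0.001, -1.0, 0.0], [-1.0, -0.001, -0.0], [0.0, -0.0, -1.0]]
wrist_force: [0.3, -0.6, 0.4]
gripper_width: 1.0
```

>>> {"name": "play_rows", "arguments": {"targets": [[[0,-0.02,-0.03,0,0],[0,-0.04,-0.06,0,0],[0,-0.06,-0.09,0,0],[0,-0.08,-0.12,0,0],[0,-0.09,-0.13,0,0]]]}}

```text
time_s: 42.4
tcp_pos: [0.3916, -0.3105, 0.2256]
ee_rot: [[-0.003, -1.0, -0.0], [-1.0, 0.003, -0.0], [0.0, 0.0, -1.0]]
wrist_force: [0.9, 0.4, 0.3]
gripper_width: 0.999
```

>>> {"name": "play_rows", "arguments": {"targets": [[[0,-0.01,-0.03,0,0],[0,-0.02,-0.06,0,0],[0,-0.02,-0.08,0,0],[0,-0.02,-0.09,0,0],[0,-0.02,-0.09,0,0]]]}}

```text
time_s: 42.82
tcp_pos: [0.3736, -0.3996, 0.2251]
ee_rot: [[-0.002, -1.0, -0.0], [-1.0, 0.002, -0.0], [0.0, 0.0, -1.0]]
wrist_force: [-0.5, 0.2, -0.2]
gripper_width: 1.0
```

Run:
```python
from h import *
s=sense();print(s["time_s"],s["tcp_pos"])
sc=capture("scene");t=capture("top")
R=lambda a,f:cv2.resize(a,None,fx=f,fy=f,interpolation=cv2.INTER_CUBIC)
cv2.imwrite("pics/t9.png",t);cv2.imwrite("pics/s9.png",sc)
o=np.zeros((600,800,3),np.uint8);o[:360,:720]=R(t[165:225,280:400],6);o[360:600,:640]=R(sc[130:250,190:510],2)
cv2.imwrite("pics/m9.png",o)
# change vs start
for n,a,b in(("top","top0","t9"),("scene","scene0","s9")):
    A=cv2.imread(f"pics/{a}.png").astype(float);B=cv2.imread(f"pics/{b}.png").astype(float);D=np.abs(cv2.GaussianBlur(A-B,(5,5),0)).max(2)>25
    k,_,st,ce=cv2.connectedComponentsWithStats(D.astype(np.uint8));print(n,[(st[i].tolist()) for i in range(1,k) if st[i][4]>8])
```

```text
42.8167 [ 0.37358805 -0.39956306  0.22506066]
top [[324, 183, 25, 28, 531], [417, 184, 223, 169, 19783], [209, 223, 28, 27, 609], [297, 252, 13, 15, 161], [323, 293, 107, 28, 2035], [500, 328, 13, 4, 44], [303, 330, 7, 20, 129], [474, 333, 55, 67, 1895], [538, 369, 40, 4, 117], [503, 373, 11, 14, 100], [289, 376, 54, 24, 1107], [2, 378, 8, 7, 24], [10, 382, 14, 18, 151], [28, 385, 28, 15, 192], [344, 385, 39, 15, 406], [64, 392, 18, 8, 102], [22, 395, 17, 5, 59]]
scene [[31, 0, 120, 328, 23378], [394, 0, 246, 400, 36470], [623, 0, 17, 10, 67], [526, 15, 4, 6, 9], [624, 16, 16, 8, 80], [616, 30, 24, 12, 174], [109, 108, 10, 14, 74], [207, 169, 30, 29, 670], [340, 180, 8, 10, 61], [329, 188, 31, 27, 566], [262, 207, 20, 35, 458], [544, 231, 6, 5, 22], [245, 277, 136, 75, 3340], [107, 308, 77, 79, 1613], [95, 311, 9, 4, 21], [74, 318, 9, 6, 22], [172, 333, 33, 38, 380], [193, 369, 38, 31, 691], [183, 370, 4, 5, 14], [0, 382, 36, 18, 330], [115, 384, 44, 16, 419]]
```

View pics/m9.png

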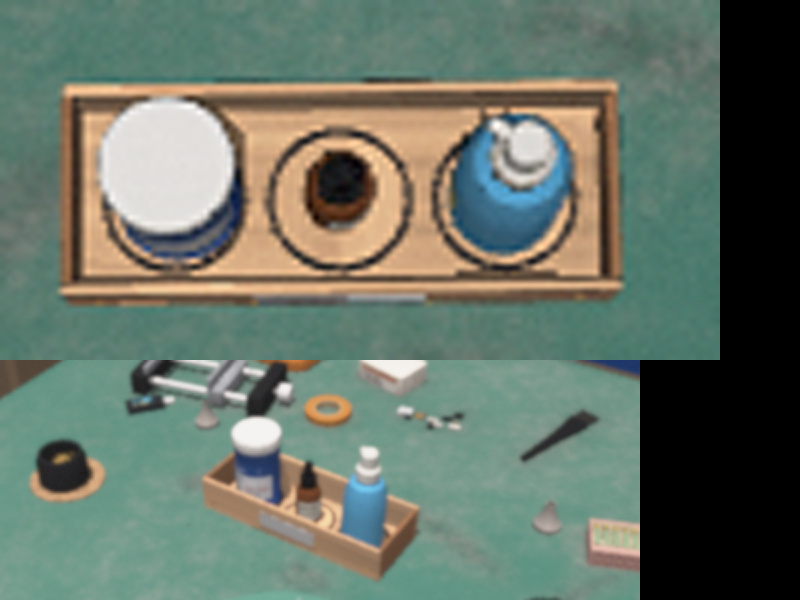

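Run:
```python
from h import *
from scipy.optimize import minimize
def sil(n,x,y,r,z0,z1):
    a=np.linspace(0,2*np.pi,40);P=[proj(n,[x+r*np.cos(t),y+r*np.sin(t),z],C[n]) for z in(z0,z1) for t in a]
    h=cv2.convexHull((np.array(P)*16).astype(np.int32));m=np.zeros((400,640),np.uint8);cv2.fillConvexPoly(m,h,255,cv2.LINE_AA,4);return m/255.
C={n:get_calibration(n) for n in("top","scene")}
for n,f0,f in(("top","top0","t9"),("scene","scene0","s9")):
    I0=cv2.imread(f"pics/{f0}.png");I=cv2.imread(f"pics/{f}.png");w=proj(n,[.493,.323,.02]).astype(int);box=np.zeros((400,640));box[w[1]-30:w[1]+30,w[0]-35:w[0]+35]=1
    co=(I0[...,2]>I0[...,0].astype(int)+25)*box; cu=(I.max(2)<75)*box
    for nm,M,r,z0,z1 in(("coaster",co,.045,0,.004),("cup",cu,.031,.004,.045)):
        M=cv2.morphologyEx(M.astype(np.uint8),cv2.MORPH_CLOSE,np.ones((9,9)))
        o=minimize(lambda p:np.abs(sil(n,p[0]/100,p[1]/100,r,z0,z1)-M).sum(),[49.3,32.3],method="Nelder-Mead",options=dict(initial_simplex=[[49.3,32.3],[50,32.3],[49.3,33]]));print(n,nm,o.x*10,o.fun,M.sum())
```

```text
top coaster [493. 323.] 95.05882352941177 968
top cup [487.44825245 318.83120847] 112.33725490196079 540
scene coaster [498.31474291 323.22837368] 91.05882352941177 685
scene cup [497.53783417 328.46920395] 229.96470588235294 528
```

Run:
```python
from h import *
o=np.zeros((480,800,3),np.uint8)
for j,(n,f) in enumerate((("top","t9"),("scene","s9"))):
    I=cv2.imread(f"pics/{f}.png");w=proj(n,[.493,.323,.02]).astype(int)-[25,25]
    a=cv2.resize(I[w[1]:w[1]+50,w[0]:w[0]+50],(400,400),interpolation=cv2.INTER_CUBIC)
    t=np.linspace(0,2*np.pi,60)
    for x,y,r,z,col in((.493,.323,.045,.004,(0,255,255)),(.493,.323,.031,.004,(0,0,255)),(.493,.323,.031,.045,(255,255,0))):
        P=np.array([(proj(n,[x+r*np.cos(k),y+r*np.sin(k),z])-w+.5)*8 for k in t]).astype(np.int32);cv2.polylines(a,[P],True,col,1)
    o[:400,j*400:j*400+400]=a
cv2.imwrite("pics/m10.png",o)
```

```text
(no output)
```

View pics/m10.png

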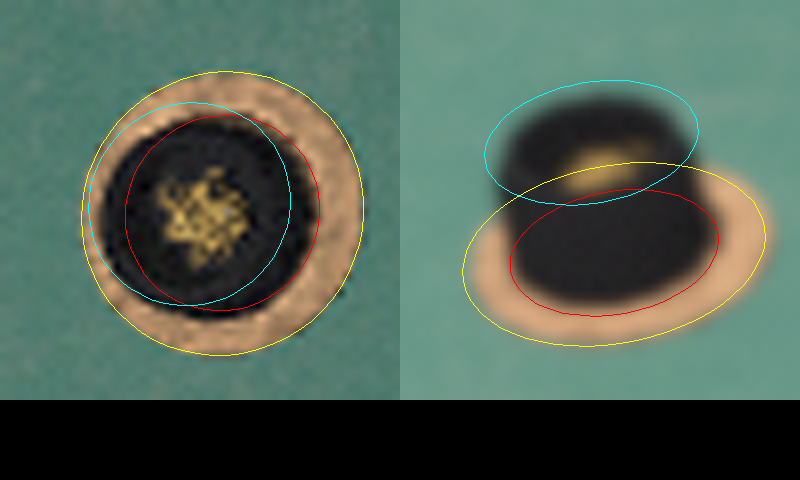

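```bash
python3 -c "
from station import *
print(finish_job())"
```

```text
the job is handed in; nothing more can be done
None
```

I cleared the flux can and then the spray bottle onto the mat and set the tip cleaner on the coaster. The dropper bottle went onto the freed middle place. I put the can and then the spray bottle back at the same tool poses where I had gripped them. The job was handed in after about 43 s, with the gripper open and clear of everything.

**What the last checks showed:**
- **Can and spray bottle:** comparing the start and end pictures showed no change at either place. Both stand upright.
- **Dropper:** it stands upright inside the middle ring.
- **Nozzles:** the picture comparison showed no change at nozzle b. Nozzle a is unchanged in the top view only, because a change from the arm in the scene view overlapped its place.
- **Other things:** where the comparison could be read, nothing else showed a change. The arm and its shadow hid the front-right part of the worktop.
- **Tip cleaner:** it stands upright on the coaster, but about 3 mm nearer the robot than the centre. I judged that good enough and did not regrip it.

**Readings that disagreed:**
- My automatic outline fit of the cleaner gave poor results that differed between the two cameras. The 3 mm figure comes from reading an enlarged overlay by eye.
- The wrist camera placed the cleaner 4 to 8 mm further from the robot than the other two cameras did. I went by the other two.

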